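# Turn up the cup and open the child-safe vitamin bottle

### The job

Get the morning vitamins ready at the pantry counter: first turn the square cup, which stands mouth-down, over so that it stands by itself mouth-up on the counter. Then press the bottle's white push-and-turn safety cap down, twist it counter-clockwise while it is down, and lift it off; finish while holding the cap level in the gripper, straight above the bottle and some 10 cm clear of its mouth. Leave the other things on the counter where they are.

Things in the scene. Friction and masses are not known exactly. Their poses are not given: they have to be found in the camera images.
- cup: loose cream cup, square outline, straight flat sides: 54 x 54 mm outside, 75 mm tall, 4 mm walls, 0.1 to 0.2 kg, terracotta band round the base end. Starts mouth-down. Origin: centre of the mouth. z: from mouth to base (up at first, down when done); x, y square to the sides. It does not roll on its side, so two quarter turns with a regrasp turn it over; 60 mm of free counter around it
- cup_base (a point): centre of the outside of the cup's base, 75 mm from cup along its z; at counter height (0) once the cup stands mouth-up
- bottle: brown bottle, 76 mm across, in a round wooden holder (100 mm across, 26 mm high) fixed to the counter: neither moves nor turns. Origin: on the axis at counter height; z up. Shoulder at 90 mm; the neck, 46 mm across its lugs, ends in the mouth at 111 mm
- cap: loose white ribbed cap, 57 mm across, 32 mm tall, 30 g, locked on the bottle by three inner lugs. Origin: centre of its underside, 102 mm above the counter when closed; z up. Push down 5 mm or more (stop at 9), turn it counter-clockwise seen from above, kept down, by 0.85 to 1.25 rad (stop near 1.3), then it lifts straight off. Turning without pressing or pulling without turning is blocked
- seal (a joint): blue sprung seal in the bottle's mouth that pushes the cap up: 0 with the cap closed, -0.009 m pressed fully down, +0.003 when the cap is off. Pressing the cap takes about 5 N at first, 10 N at 6 mm, 14 N at the stop
- timer: bystander: red round kitchen timer, 60 mm across, 45 mm tall; origin under its centre
- bowl: bystander: dark wooden bowl, 140 mm across, 55 mm tall; origin under its centre
- tin: bystander: red tin, 74 mm across, 75 mm tall; origin under its centre
- lemon: bystander: lemon standing on end, 54 mm across, 56 mm tall; origin under its centre
- spoon: bystander: wooden spoon lying flat, 170 mm long; origin under its middle
Things that resemble listed ones, but are neither listed nor needed, are in the scene too. Of the things that look like the cap, the smallest one is meant.

How it is judged:
On the way, in this order (a step that is already met when the one before it is completed fails the run):
1. the cup stands mouth-up on the counter, let go (angle between cup's own z axis and vertical above 2.99 rad and height (world z) of cup_base below 0.006 m and linear speed of cup below 0.05 m/s and contact force between the fingers and cup below 0.1 N), for 0.3 s.
2. the cap is pressed down on the bottle (z of cap in the frame of bottle below 0.0985 m), for 0.05 s.
3. the cap is off and lifted above the bottle (z of cap in the frame of bottle above 0.145 m and contact force between the fingers and cap above 0.5 N), for 0.2 s.
At the end, for the whole second after the job is handed in: the cup stands mouth-up on the counter within 0.15 rad, at rest and not touched by the fingers; the cap is held still in the fingers, its underside 50 to 170 mm above the bottle's mouth, within 35 mm of the bottle's axis, level within 0.26 rad (15 degrees), and not touching the bottle (all of step 1 and z of cap in the frame of bottle between 0.161 and 0.281 m and horizontal distance between cap and bottle below 0.035 m and angle between cap's own z axis and vertical below 0.26 rad and contact force between the fingers and cap above 0.5 N and contact force between cap and bottle below 0.1 N and linear speed of cap below 0.05 m/s); the arm keeps its last pose, push and grip.
It fails at once if a bystander is pushed more than 40 mm (distance of any of timer, bowl, tin, lemon, spoon from where it was at the start of the episode above 0.04 m).
It fails at once if a standing bystander is tipped over (angle between any of timer, bowl, tin, lemon's own z axis and vertical above 0.5 rad).
It also fails if it takes over 72 s, if anything falls off the work surface, if the arm or the gripper's body presses on something with over 40 N, if the wrist force passes 120 N, or if a joint passes its speed limit or range.

### The arm

A 7-joint arm with a two-finger parallel gripper is mounted at the origin on the work surface. World frame = base frame: x ahead of the robot, y to its left, z up, the work surface at z = 0. Lengths are in m, angles in rad, forces in N, time in s.
With the tool pointing down it reaches from about 0.35 to 0.9 m from the base axis. Payload 7.2 kg.
Tool frame: the origin (TCP) lies midway between the tips of the shut fingers; the grasp point (between the pads) lies robot.hold_point_z behind it (robot.hold_point_z is the distance from the TCP to the grasp point, in m); z points along the fingers, y is the line along which they close (so a half turn about z gives the same grasp; the last joint's range is limited). The gripper opens to 88 mm and grips with 3 to 60 N. Pads are 20 mm wide; open, the fingers measure 115 mm over their backs; the gripper's body (75 mm by 178 mm) begins 61 mm behind the grasp point.
Start: joints at [-1.337, 0.411, -0.013, 1.596, 0.006, 1.134, -0.082], TCP at [0.186, 0.597, 0.223] pointing down, gripper open.
Joint ranges: [-2.95, 2.95], [-0.29, 1.99], [-1.47, 1.44], [0.14, 2.54], [-1.03, 4.17], [0.13, 1.85], [-2.86, 2.86]. Speed limits (rad/s): [2.39, 2.39, 3.01, 3.01, 3.14, 3.14, 3.14].

### API

Orientations are given as a 3x3 rotation matrix whose columns are the frame's x, y, z axes.
In Python, from station import robot, optics gives the robot as it stands. The module is installed in compiled form; this text tells all that it offers.
- The arm moves only by the tool apply_moves, never from a script. Its argument "plan" is one flat list of numbers, 5 for each row, row after row: the closure, from 0 (fully open) to 1 (shut), then the shift along the world's x, y, z in m, then the turn about the world's z in degrees. A call has 1 to 8 rows; each row is the pose to reach, as a shift and turn from the pose commanded when the call began; what a row does not reach only later rows make up. A row lasts 1/12 s, in which the tool goes at most 41.7 mm and 7.16 degrees, less where a joint would pass 70% of its speed; a pose out of reach is approached as far as the arm can. A call with a gripper value outside its range is refused whole. The fingers move at their own pace and stop on an object; the grip force is fixed at half the most. Time passes only in rows, so rows that repeat a pose let the fingers close. It gives the time, the measured TCP pose, the force, the opening and the grip force at its end, in the units of the state.
- robot.state(): the state, without advancing time (a new reading comes with each control period).
- optics.read_camera(name): name is "side" or "top"; returns a dict with "img" (420x560x3 uint8, red, green, blue), "camera_matrix" (3x3 intrinsics, pixels), "dist" ([k1, k2, p1, p2, k3] as OpenCV has them; the pictures are not rectified), "R" (3x3) and "t" (3): a world point X has camera coordinates R X + t. Camera axes: x right, y down, z forward; pixel columns grow to the right and rows downward; lengths in m; the calibration is good to about 2 mm. A picture is of the moment at which its call begins. There is no depth.
- robot.finish_job(): hands the job in; it is judged then, once.
Trained networks look in the newest picture that a camera, given by its name, has taken for a name from the list of things; names that differ only in an ending like _2 or _b are one class to them, and where a whole thing is asked for, a point or a joint stands for the part that bears it (a point fixed in the world has none). Each returns a list of dicts, best first, with "score" (0 to 1); they miss things now and then, are a little off and sometimes report something else, mostly with a low value. They report only what shows in the picture. A call takes as long as a camera call. They do not tell look-alikes from the thing itself.
- optics.recognise(camera, label): "at" ([column, row] in pixels, amid what is visible of it).
The state is a dict: "time": time; "joint_positions": joint angles; "qd": joint speeds; "joint_efforts": joint torques, N m; "eef_pos": TCP position; "eef_rot": TCP orientation; "contact_force": force on the tool from outside, world axes, zero at the start; "ft_torque": the same for the moment, N m; "opening": finger opening in m; "grip_force": force on a finger pad.
Only numpy, scipy, OpenCV 4.12 (cv2) and the standard library are available. Lean on these libraries where they do the work, as an engineer would, in place of code of your own. Each camera call takes 0.05 s, during which the arm holds its last target. There are 200 camera calls.

## Working session

There is one attempt and no reset: what is moved stays moved. The work goes in short steps, Python scripts to look and compute and a tool call to move; the robot and the scene stay as the last step left them, time stands still between calls to the robot, and variables do not carry over. Pictures are saved under pics/ and viewed, at most 10 in all, crops included, and the job is handed in when it is done.

Besides the shell and the picture viewer there is one more tool, called in YAML: its name, and indented under it one key for each argument. apply_moves: Moves the arm, as the interface text tells. Its arguments: {"type":"object","properties":{"plan":{"type":"array","items":{"type":"number"}}},"required":["plan"]}

```bash
mkdir -p pics; cat > h.py <<'E'
import numpy as np, cv2
from station import robot, optics
def cam(n):
    return optics.read_camera(n)
def ray(c,px):
    u=cv2.undistortPoints(np.array([[px]],float),c["camera_matrix"],np.array(c["dist"]))[0,0]
    R=np.array(c["R"]);t=np.array(c["t"])
    return -R.T@t, R.T@np.array([u[0],u[1],1.])
def atz(c,px,z):
    o,d=ray(c,px); return (o+d*(z-o[2])/d[2]).round(4)
def proj(c,X):
    R=np.array(c["R"]);r,_=cv2.Rodrigues(R)
    return cv2.projectPoints(np.array(X,float).reshape(-1,1,3),r,np.array(c["t"],float),c["camera_matrix"],np.array(c["dist"]))[0][:,0].round(1)
def save(n,img): cv2.imwrite("pics/"+n,np.ascontiguousarray(img[...,::-1]))
E
python3 - <<'E'
from h import *
s=robot.state();print({k:np.round(v,3).tolist() for k,v in s.items()}, robot.hold_point_z)
z={"cup":.04,"bottle":.08,"cap":.134,"timer":.045,"bowl":.05,"tin":.075,"lemon":.05,"spoon":.01}
for n in ("side","top"):
    c=cam(n);save(n+"0.png",c["img"]);print(n,"cam at",(-np.array(c["R"]).T@np.array(c["t"])).round(3))
    for l in z:
        for r in optics.recognise(n,l)[:4]: print(l,round(r["score"],2),np.round(r["at"]),atz(c,r["at"],z[l]))
E
```

```text
{'time': 0.0, 'joint_positions': [-1.337, 0.412, -0.013, 1.597, 0.006, 1.134, -0.082], 'qd': [0.001, -0.0, -0.0, 0.0, 0.001, 0.001, -0.001], 'joint_efforts': [0.0, -58.794, 0.642, -29.108, -0.054, 0.018, 0.0], 'eef_pos': [0.186, 0.596, 0.222], 'eef_rot': [[-0.955, 0.297, -0.0], [0.297, 0.955, -0.002], [-0.0, -0.002, -1.0]], 'contact_force': [0.241, 0.246, 0.037], 'ft_torque': [-0.026, 0.048, 0.014], 'grip_force': 0.0, 'opening': 0.088} 0.0187
side cam at [0.565 0.786 0.912]
cup 0.62 [325. 398.] [0.4895 0.4476 0.04  ]
cup 0.38 [230. 233.] [0.7264 0.0281 0.04  ]
bottle 0.76 [326. 292.] [0.4834 0.2305 0.08  ]
cap 0.97 [328. 265.] [0.4824 0.1949 0.134 ]
cap 0.85 [265. 283.] [0.6177 0.2488 0.134 ]
cap 0.75 [281. 345.] [0.5778 0.3878 0.134 ]
timer 0.65 [262. 392.] [0.612  0.4439 0.045 ]
timer 0.28 [300. 168.] [ 0.5438 -0.2362  0.045 ]
bowl 0.72 [325. 397.] [0.4903 0.4497 0.05  ]
tin 0.8 [295. 124.] [ 0.5597 -0.4215  0.075 ]
lemon 0.6 [303. 235.] [0.5333 0.0363 0.05  ]
lemon 0.3 [303. 164.] [ 0.5343 -0.2476  0.05  ]
spoon 0.9 [219. 233.] [0.7593 0.0052 0.01  ]
top cam at [ 0.437 -0.025  1.132]
cup 0.7 [362. 243.] [ 0.5387 -0.2494  0.04  ]
bottle 0.66 [206. 275.] [0.4598 0.1584 0.08  ]
cap 0.66 [145. 235.] [0.5574 0.2981 0.134 ]
cap 0.62 [191. 270.] [0.4729 0.1841 0.134 ]
cap 0.58 [203. 218.] [0.5985 0.1567 0.134 ]
timer 0.59 [107. 220.] [0.6113 0.4336 0.045 ]
bowl 0.75 [ 87. 265.] [0.4914 0.4784 0.05  ]
bowl 0.31 [440. 236.] [ 0.5535 -0.4545  0.05  ]
tin 0.56 [442. 236.] [ 0.5512 -0.4517  0.075 ]
lemon 0.5 [264. 251.] [0.5213 0.0099 0.05  ]
spoon 0.65 [267. 184.] [0.7125 0.0034 0.01  ]
```

View pics/side0.png

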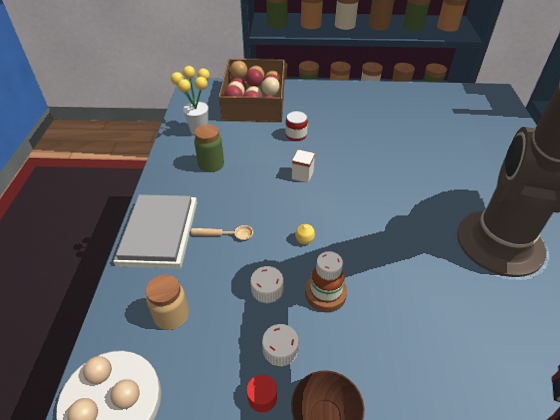

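View pics/top0.png

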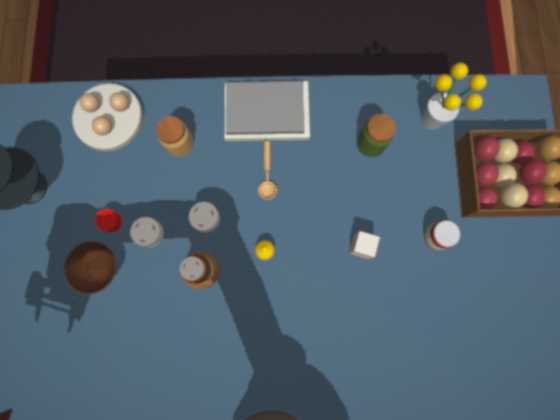

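```bash
python3 - <<'E'
from h import *
s=cv2.imread("pics/side0.png");t=cv2.imread("pics/top0.png")
f=lambda i,x,y,w,h,k:cv2.resize(i[y:y+h,x:x+w],None,fx=k,fy=k,interpolation=cv2.INTER_CUBIC)
a=np.hstack([f(s,275,135,56,56,7),f(t,335,215,56,56,7)])
b=np.hstack([f(s,235,245,112,56*2,3.5),f(t,140,195,112,112,3.5)])
cv2.imwrite("pics/crop0.png",cv2.resize(np.vstack([a,b]),(600,600)))
E
```

```text
(no output)
```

View pics/crop0.png

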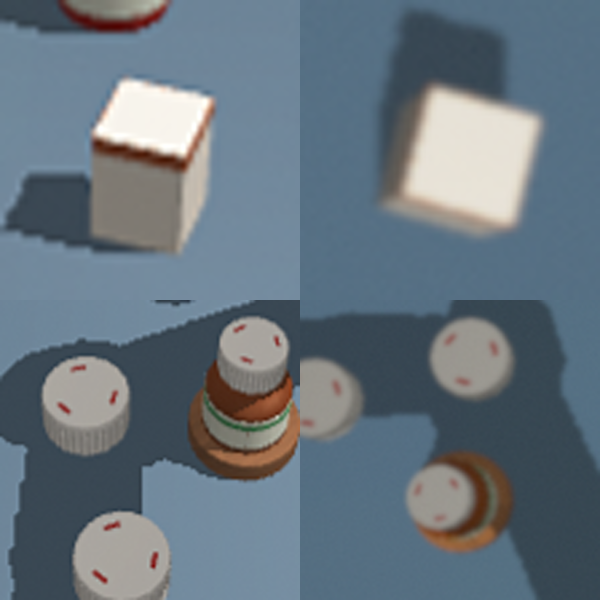

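```bash
cat > scene.py <<'E'
from h import *
for n,P,cp in (("side",[(298.1,149.6),(315.1,153.1),(309.3,165.4),(292.4,161.7)],(235+(253-0)/300*112,245+(344-300)/300*112)),("top",[(359.6,230.9),(380.4,237.8),(375.5,257.6),(354,251.4)],(140+(440-300)/300*112,195+(496-300)/300*112))):
    c=cam(n);Q=np.array([atz(c,p,.075) for p in P]);print(n,Q[:,:2].tolist(),Q.mean(0))
    for i in range(4):
        d=Q[(i+1)%4]-Q[i];print(np.hypot(*d[:2]).round(4),np.degrees(np.arctan2(d[1],d[0])).round(1))
    print("cap top",cp,atz(c,cp,.134))
E
python3 scene.py
```

```text
side [[0.5496, -0.2862], [0.4979, -0.271], [0.516, -0.2124], [0.5661, -0.2275]] [ 0.5324   -0.249275  0.075   ]
0.0539 163.6
0.0613 72.8
0.0523 -16.8
0.061 -105.7
cap top (329.4533333333333, 261.4266666666667) [0.4778 0.1857 0.134 ]
top [[0.5674, -0.2368], [0.5486, -0.2897], [0.498, -0.2742], [0.5148, -0.2198]] [ 0.5322   -0.255125  0.075   ]
0.0561 -109.6
0.0529 163.0
0.0569 72.8
0.0553 -17.9
cap top (192.26666666666665, 268.17333333333335) [0.4763 0.1813 0.134 ]
```

apply_moves:
  plan: [1,0.4,-0.867,0,0,1,0.4,-0.867,0,0,1,0.4,-0.867,0,0,1,0.4,-0.867,0,0,1,0.4,-0.867,0,0,1,0.4,-0.867,0,0,1,0.4,-0.867,0,0,1,0.4,-0.867,0,0]

```text
time: 1.67
eef_pos: [0.3259, 0.2922, 0.2229]
eef_rot: [[-0.955, 0.297, 0.0], [0.297, 0.955, 0.001], [-0.0, 0.001, -1.0]]
contact_force: [0.8, -0.7, 0.3]
opening: 0.038
grip_force: 0.0
```

apply_moves:
  plan: [1,0.26,-0.564,0,0,1,0.26,-0.564,0,0,1,0.26,-0.564,0,0,1,0.26,-0.564,0,0,1,0.26,-0.564,0,0,1,0.26,-0.564,0,0,1,0.26,-0.564,0,0,1,0.26,-0.564,0,0]

```text
time: 2.33
eef_pos: [0.4655, -0.0106, 0.2232]
eef_rot: [[-0.955, 0.297, 0.001], [0.297, 0.955, 0.001], [-0.001, 0.001, -1.0]]
contact_force: [0.3, 1.1, 0.1]
opening: 0.0001
grip_force: 0.0
```

apply_moves:
  plan: [1,0.12,-0.262,0,0,1,0.12,-0.262,0,0,1,0.12,-0.262,0,0,1,0.12,-0.262,0,0,1,0.12,-0.262,0,0,1,0.12,-0.262,0,0,1,0.12,-0.262,0,0,1,0.12,-0.262,0,0]

```text
time: 3.0
eef_pos: [0.5852, -0.2786, 0.222]
eef_rot: [[-0.953, 0.303, -0.0], [0.303, 0.953, -0.005], [-0.001, -0.005, -1.0]]
contact_force: [-1.7, 0.8, -0.1]
opening: 0.0008
grip_force: 0.0
```

apply_moves:
  plan: [1,0,0,-0.04,0,1,0,0,-0.08,0,1,0,0,-0.12,0,1,0,0,-0.158,0,1,0,0,-0.158,0,1,-0.005,0.0015,-0.158,0,1,-0.011,0.0035,-0.158,0,1,-0.014,0.0045,-0.158,0]

```text
time: 3.67
eef_pos: [0.5715, -0.2669, 0.0675]
eef_rot: [[-0.955, 0.298, 0.003], [0.298, 0.955, -0.001], [-0.004, -0.0, -1.0]]
contact_force: [-0.2, -0.3, 0.6]
opening: 0.0008
grip_force: 0.0
```

apply_moves:
  plan: [1,-0.006,0.002,0,0,1,-0.012,0.004,0.003,0,1,-0.018,0.006,0.006,0,1,-0.024,0.0075,0.009,0,1,-0.03,0.0095,0.012,0,1,-0.036,0.011,0.014,0,1,-0.042,0.013,0.016,0,1,-0.046,0.0145,0.018,0]

```text
time: 4.33
eef_pos: [0.5239, -0.2514, 0.0827]
eef_rot: [[-0.955, 0.297, -0.001], [0.297, 0.955, 0.0], [0.001, 0.0, -1.0]]
contact_force: [-0.6, 0.0, -0.2]
opening: 0.0007
grip_force: 0.0
```

```bash
python3 - <<'E'
from h import *
s=robot.state();print(s["eef_pos"],s["contact_force"])
o=[]
for n,x,y in(("side",260,125),("top",325,195)):
    c=cam(n);o.append(cv2.resize(c["img"][y:y+80,x:x+80],(400,400),interpolation=cv2.INTER_CUBIC))
save("tip1.png",np.hstack(o))
E
```

```text
[ 0.52386076 -0.25135732  0.08274116] [-0.60269496  0.02979662 -0.20353427]
```

View pics/tip1.png

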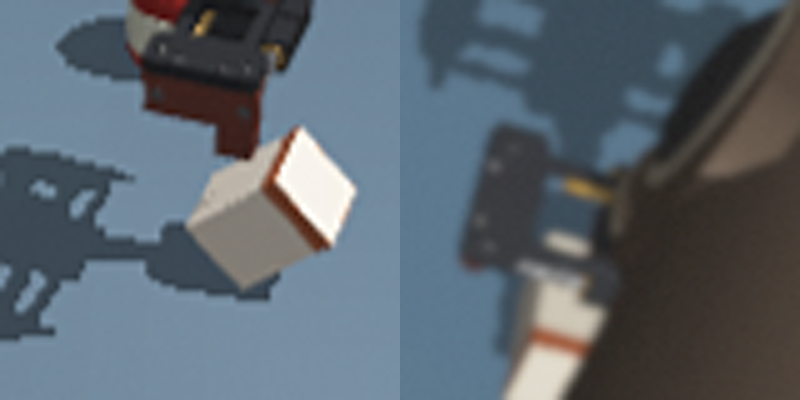

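The picture shows the cup tipping toward the robot about its near edge, midway through the fall. I back off and let it land.

apply_moves:
  plan: [1,0,0,0.04,0,1,0,0,0.08,0,1,0.04,-0.012,0.1,0,1,0.08,-0.024,0.1,0,1,0.08,-0.024,0.1,0,1,0.08,-0.024,0.1,0]

```text
time: 4.93
eef_pos: [0.607, -0.2756, 0.1818]
eef_rot: [[-0.955, 0.296, -0.0], [0.296, 0.955, -0.001], [-0.0, -0.001, -1.0]]
contact_force: [-0.8, 0.8, -0.2]
opening: 0.0004
grip_force: 0.0
```

```bash
python3 - <<'E'
from h import *
s=robot.state();print(s["eef_pos"])
o=[]
for n,x,y in(("side",270,125),("top",325,205)):
    c=cam(n);o.append(cv2.resize(c["img"][y:y+80,x:x+80],(400,400),interpolation=cv2.INTER_CUBIC))
save("tip2.png",np.hstack(o))
E
```

```text
[ 0.60700407 -0.27555059  0.18181236]
```

View pics/tip2.png

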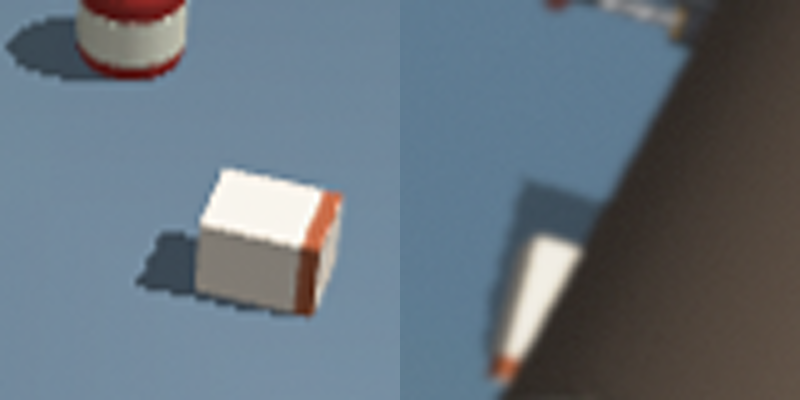

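```bash
python3 - <<'E'
from h import *
c=cam("side")
Q=np.array([atz(c,p,.054) for p in [(314.4,158.6),(338.2,163.6),(332.5,174.2),(310,170.4)]])
print(Q,Q.mean(0))
for i in range(4):
    d=Q[(i+1)%4]-Q[i];print(np.hypot(*d[:2]).round(4),np.degrees(np.arctan2(d[1],d[0])).round(1))
E
```

```text
[[ 0.4988 -0.2704  0.054 ]
 [ 0.4271 -0.2492  0.054 ]
 [ 0.4466 -0.1997  0.054 ]
 [ 0.5129 -0.2144  0.054 ]] [ 0.47135  -0.233425  0.054   ]
0.0748 163.5
0.0532 68.5
0.0679 -12.5
0.0577 -104.1
```

apply_moves:
  plan: [1,-0.03,0.009,-0.03,0,1,-0.055,0.017,-0.06,0,1,-0.07,0.0215,-0.09,0,1,-0.07,0.0215,-0.125,0,1,-0.07,0.0215,-0.145,0,1,-0.074,0.023,-0.145,0,1,-0.08,0.025,-0.145,0,1,-0.08,0.025,-0.145,0]

```text
time: 5.75
eef_pos: [0.5237, -0.2509, 0.0389]
eef_rot: [[-0.955, 0.298, 0.0], [0.298, 0.955, 0.0], [-0.0, 0.0, -1.0]]
contact_force: [0.0, 0.0, 0.1]
opening: 0.0004
grip_force: 0.0
```

apply_moves:
  plan: [1,-0.006,0.002,0,0,1,-0.01,0.003,0.002,0,1,-0.013,0.004,0.008,0,1,-0.018,0.0055,0.013,0,1,-0.024,0.0075,0.019,0,1,-0.031,0.0095,0.024,0,1,-0.038,0.012,0.029,0,1,-0.046,0.0145,0.033,0]

```text
time: 6.42
eef_pos: [0.4783, -0.2359, 0.0714]
eef_rot: [[-0.955, 0.297, 0.0], [0.297, 0.955, 0.0], [-0.0, 0.0, -1.0]]
contact_force: [-0.3, -0.8, 0.4]
opening: 0.0005
grip_force: 0.1
```

```bash
python3 - <<'E'
from h import *
s=robot.state();print(s["eef_pos"],s["contact_force"])
o=[]
for n,x,y in(("side",270,115),):
    c=cam(n);o.append(cv2.resize(c["img"][y:y+90,x:x+110],(550,450),interpolation=cv2.INTER_CUBIC))
save("tip3.png",np.hstack(o))
E
```

```text
[ 0.47827766 -0.23587087  0.07139141] [-0.31239039 -0.81686968  0.40079214]
```

View pics/tip3.png

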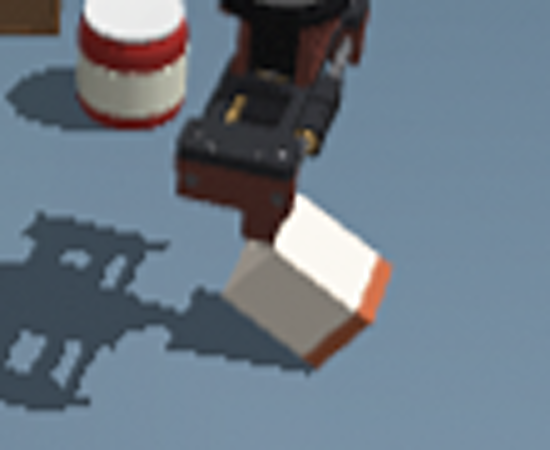

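The cup is about 35° into its second quarter turn, hooked on the fingertip as intended. I carry on slowly past the balance point.

apply_moves:
  plan: [1,-0.007,0.002,0.003,0,1,-0.013,0.004,0.006,0,1,-0.019,0.006,0.008,0,1,-0.024,0.0075,0.009,0,1,-0.028,0.0085,0.009,0,1,-0.032,0.01,0.009,0,1,-0.036,0.011,0.009,0,1,-0.038,0.0115,0.009,0]

```text
time: 7.13
eef_pos: [0.4403, -0.2244, 0.0795]
eef_rot: [[-0.955, 0.297, -0.001], [0.297, 0.955, 0.0], [0.001, 0.0, -1.0]]
contact_force: [-0.1, 1.3, 0.3]
opening: 0.0002
grip_force: 0.0
```

apply_moves:
  plan: [1,0,0,0,0,1,0,0,0,0,1,0,0,0.03,0,1,0,0,0.07,0,1,0,0.02,0.11,0,1,0,0.06,0.11,0,1,0,0.1,0.11,0,1,0,0.14,0.11,0]

```text
time: 7.8
eef_pos: [0.4415, -0.0834, 0.1907]
eef_rot: [[-0.954, 0.299, 0.003], [0.299, 0.954, 0.0], [-0.002, 0.001, -1.0]]
contact_force: [0.9, 1.2, 0.1]
opening: 0.0004
grip_force: 0.0
```

```bash
python3 - <<'E'
from h import *
s=robot.state();print(s["eef_pos"],s["contact_force"])
o=[]
c=cam("side");o.append(cv2.resize(c["img"][115:205,270:380],(440,360),interpolation=cv2.INTER_CUBIC))
c=cam("top");o.append(cv2.resize(c["img"][220:310,290:380],(360,360),interpolation=cv2.INTER_CUBIC))
save("tip4.png",np.hstack(o))
E
```

```text
[ 0.44147234 -0.08337387  0.19065908] [0.94044322 1.22669696 0.07399426]
```

View pics/tip4.png

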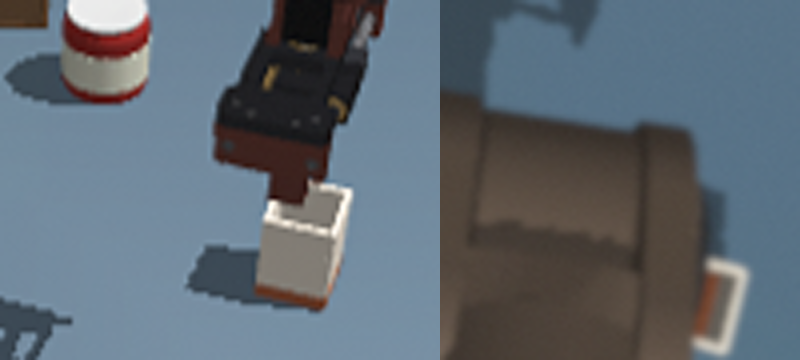

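The cup now stands mouth-up, base band down and fingers clear. Next is the cap.

apply_moves:
  plan: [0,0.036,0.267,0,0,0,0.036,0.267,0,0,0,0.036,0.267,0,0,0,0.036,0.267,0,0,0,0.036,0.267,0,0,0,0.036,0.267,0,0,0,0.036,0.267,0,0,0,0.036,0.267,0,0]

```text
time: 8.57
eef_pos: [0.4773, 0.1875, 0.1892]
eef_rot: [[-0.957, 0.291, 0.0], [0.291, 0.957, 0.001], [0.0, 0.001, -1.0]]
contact_force: [0.4, -1.1, 0.1]
opening: 0.0505
grip_force: 0.0
```

```bash
python3 - <<'E'
from h import *
s=robot.state();print(s["eef_pos"],s["opening"],np.round(s["joint_positions"],2))
o=[]
c=cam("side");o.append(cv2.resize(c["img"][175:305,270:400],(520,520),interpolation=cv2.INTER_CUBIC))
print(proj(c,[s["eef_pos"],[.477,.183,.134],[.477,.183,0],[.477,.233,0.026],[.527,.183,0.026],[.427,.183,0.026]]))
save("cap1.png",np.hstack(o))
cc=cam("top");
for r in optics.recognise("side","cap"):print(r["score"],r["at"],atz(c,r["at"],.12))
for r in optics.recognise("top","cup")+[]:print(r["score"],r["at"],atz(cc,r["at"],.07))
E
```

```text
[0.47725497 0.18750553 0.1891541 ] 0.0505148880253014 [-0.78  0.26  0.38  1.93 -0.11  0.98  0.92]
[[331.8 246.2]
 [329.8 260.5]
 [325.3 294.3]
 [326.8 306.3]
 [305.2 287.5]
 [347.  288.9]]
0.9 [279.8, 344.6] [0.5803 0.3806 0.12  ]
0.76 [266.6, 281.6] [0.6145 0.235  0.12  ]
0.58 [326.6, 265.8] [0.4831 0.1874 0.12  ]
0.9 [351.1, 291.8] [ 0.4132 -0.2088  0.07  ]
```

View pics/cap1.png

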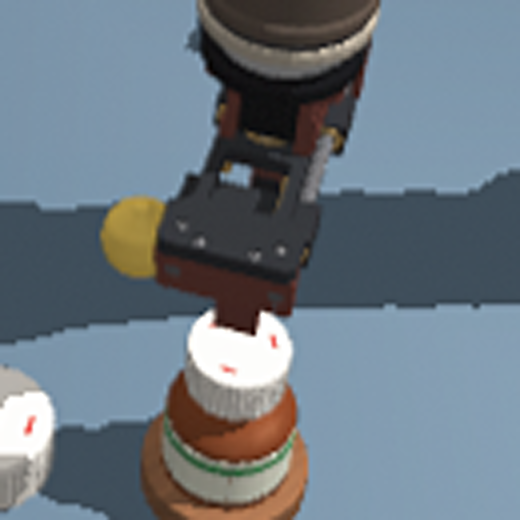

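apply_moves:
  plan: [0,0,-0.003,0,0,0,0,-0.003,0,0,0,0,-0.003,-0.01,0,0,0,-0.003,-0.02,0,0,0,-0.003,-0.03,0,0,0,-0.003,-0.045,0,0,0,-0.003,-0.065,0,0,0,-0.003,-0.082,0]

```text
time: 9.43
eef_pos: [0.4764, 0.1791, 0.1057]
eef_rot: [[-0.955, 0.297, -0.001], [0.297, 0.955, -0.001], [0.001, -0.001, -1.0]]
contact_force: [-0.4, -0.2, -0.2]
opening: 0.0877
grip_force: 0.0
```

apply_moves:
  plan: [0,0,0,0,0,1,0,0,0,0,1,0,0,0,0,1,0,0,0,0,1,0,0,0,0,1,0,0,0,0,1,0,0,0,0,1,0,0,0,0]

```text
time: 10.1
eef_pos: [0.4783, 0.1819, 0.1087]
eef_rot: [[-0.955, 0.296, 0.004], [0.296, 0.955, 0.004], [-0.002, 0.005, -1.0]]
contact_force: [3.6, 6.7, -1.8]
opening: 0.0564
grip_force: 30.0
```

apply_moves:
  plan: [1,0.001,0.003,0,0,1,0.001,0.003,-0.003,0,1,0.001,0.003,-0.006,0,1,0.001,0.003,-0.009,0,1,0.001,0.003,-0.01,0,1,0.001,0.003,-0.01,0]

```text
time: 10.6
eef_pos: [0.4789, 0.1829, 0.0996]
eef_rot: [[-0.955, 0.297, 0.002], [0.297, 0.955, 0.002], [-0.001, 0.002, -1.0]]
contact_force: [-4.2, -0.7, 16.3]
opening: 0.0563
grip_force: 30.0
```

apply_moves:
  plan: [1,-0.001,0,0,7,1,-0.001,0,0,14,1,-0.001,0,0,21,1,-0.001,0,0,28,1,-0.001,0,0,35,1,-0.001,0,0,42,1,-0.001,0,0,49,1,-0.001,0,0,54,1]

```text
schema error: expected a multiple of 5 numbers
```

apply_moves:
  plan: [1,-0.001,0,0,7,1,-0.001,0,0,14,1,-0.001,0,0,21,1,-0.001,0,0,28,1,-0.001,0,0,35,1,-0.001,0,0,42,1,-0.001,0,0,49,1,-0.001,0,0,54]

```text
time: 11.27
eef_pos: [0.4793, 0.1834, 0.1]
eef_rot: [[-0.798, -0.603, 0.005], [-0.603, 0.798, 0.003], [-0.005, -0.001, -1.0]]
contact_force: [0.2, 0.2, 12.8]
opening: 0.0564
grip_force: 30.0
```

apply_moves:
  plan: [1,0,0,0,4,1,0,0,0,8,1,0,0,0,10,1,0,0,0,10,1,0,0,0,10]

```text
time: 11.68
eef_pos: [0.4794, 0.1836, 0.1]
eef_rot: [[-0.686, -0.728, 0.005], [-0.728, 0.686, 0.003], [-0.006, -0.002, -1.0]]
contact_force: [0.3, 1.2, 12.2]
opening: 0.0566
grip_force: 30.0
```

```bash
python3 - <<'E'
from h import *
s=robot.state()
for k in("eef_pos","contact_force","ft_torque","joint_positions"):print(np.round(s[k],3))
R=s["eef_rot"];print(np.degrees(np.arctan2(R[1][1],R[0][1])))
E
```

```text
[0.479 0.184 0.1  ]
[ 0.287  1.159 12.23 ]
[ 0.378 -0.105  0.078]
[-0.527  0.367  0.083  2.002 -0.043  0.768  1.968]
136.7180986917844
```

apply_moves:
  plan: [1,0,0,0.004,0,1,0,0,0.008,0,1,0,0,0.012,0,1,0,0,0.016,0,1,0,0,0.02,0,1,0,0,0.024,0,1,0,0,0.024,0]

```text
time: 12.27
eef_pos: [0.4766, 0.1818, 0.122]
eef_rot: [[-0.686, -0.728, -0.001], [-0.728, 0.686, -0.001], [0.001, 0.0, -1.0]]
contact_force: [0.9, 0.6, -1.0]
opening: 0.0562
grip_force: 30.0
```

apply_moves:
  plan: [1,0,0,0.015,0,1,0,0,0.035,0,1,0,0,0.055,0,1,0,0,0.075,0,1,0,0,0.09,0,1,0,0,0.1,0,1,0,0,0.1,0,1,0,0,0.1,0]

```text
time: 12.93
eef_pos: [0.4767, 0.1821, 0.2213]
eef_rot: [[-0.686, -0.728, -0.0], [-0.728, 0.686, -0.0], [0.0, 0.0, -1.0]]
contact_force: [-0.4, 0.7, -0.8]
opening: 0.0563
grip_force: 30.0
```

```bash
python3 - <<'E'
from h import *
o=[]
c=cam("side");o.append(cv2.resize(c["img"][110:310,270:400],(390,600),interpolation=cv2.INTER_CUBIC))
print(proj(c,[[.477,.183,.215],[.477,.183,.247]]),robot.state()["eef_pos"],robot.state()["grip_force"])
c=cam("top");o.append(cv2.resize(c["img"][210:340,140:400],(410,205)));o[1]=np.vstack([o[1],np.zeros((395,410,3),np.uint8)])
save("end.png",np.hstack(o))
E
```

```text
[[332.9 236.6]
 [334.3 226.3]] [0.47640528 0.18201516 0.22069209] 29.999909698963165
```

View pics/end.png

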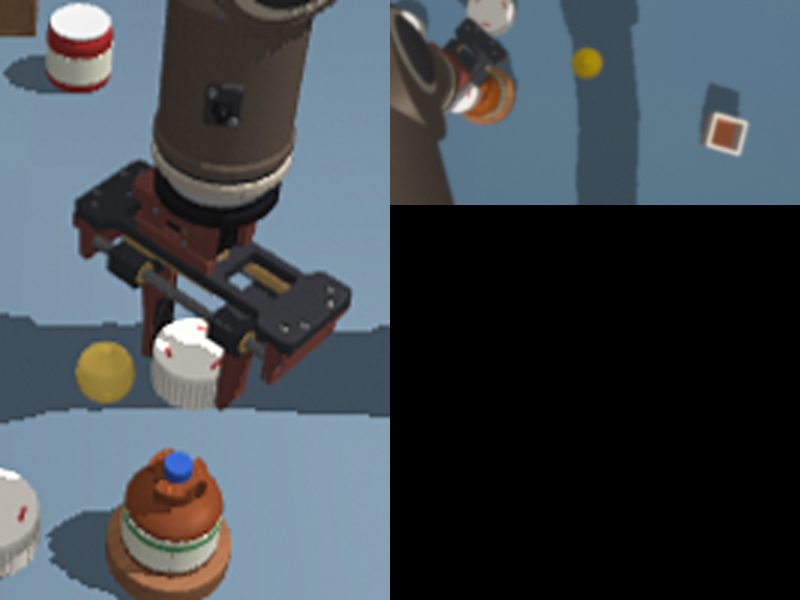

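The cap is off the bottle and held level about 10 cm above it (side pixel about 332,232). The blue seal is exposed and the cup stands mouth-up. Handing in.

```bash
python3 -c "
from station import robot
print(robot.finish_job())"
```

```text
the job is handed in; nothing more can be done
None
```

The job is handed in: the cup stands mouth-up on the counter, and the cap is held level about 10 cm above the bottle's mouth. No verdict came back from the judge.

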